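# Draw the shed hatch shut with the hook pole

## Robot

A 6-joint arm with a two-finger parallel gripper is mounted at the origin on the work surface. World frame = base frame: x ahead of the robot, y to its left, z up, the work surface at z = 0. Lengths are in m, angles in rad, forces in N, time in s.
With the tool pointing down it reaches from about 0.425 to 0.95 m from the base axis. Payload 3.5 kg.
Tool frame: the origin (TCP) lies midway between the tips of the shut fingers; the grasp point (between the pads) lies 19 mm behind it (ctrl.hold_point_z is the distance from the TCP to the grasp point, in m); z points along the fingers, y is the line along which they close (so a half turn about z gives the same grasp; the last joint's range is limited). The gripper opens to 85 mm and grips with 20 to 120 N. Pads are 22 mm wide; open, the fingers measure 114 mm over their backs; the gripper's body (76 mm by 85 mm) begins 54 mm behind the grasp point. The pads swing forward as they close: fully open they stand 13 mm farther back than shut.
Start: joints at [1.13, 0.286, 1.577, -0, 1.279, -0.15], TCP at [0.193, 0.647, 0.231] pointing down, gripper open.
Joint ranges: [-2.77, 2.77], [-0.9, 2.22], [0.21, 2.48], [-1.53, 4.67], [0.24, 2.81], [-2.84, 2.84]. Speed limits (rad/s): [2.79, 2.79, 3.14, 3.14, 3.14, 3.14].

## Interface

Orientations are given as a unit quaternion [x, y, z, w].
In Python, from plant import readout, cams, sign_off, ctrl gives the robot as it stands. The module is installed in compiled form; this text tells all that it offers.
- The arm moves only by the tool step_arm, never from a script. Its argument "increments" is a list of rows, each a list of 2 entries, a list of its own where there are three numbers: the shift along the world's x, y, z in mm, then the turn, a rotation vector about the world's x, y, z in rad. In form: [[[x, y, z], [rx, ry, rz]], ...]. A call has 1 to 8 rows; each row shifts and turns the commanded pose from where the row before left it; what a row does not reach is not made up. A row lasts 1/12 s, in which the tool goes at most 41.7 mm and 7.16 degrees, less where a joint would pass 70% of its speed; a pose out of reach is approached as far as the arm can. A call is refused whole if a number of a shift passes 41.7 or a number of a turn 0.125, either way. A call with a gripper value outside its range is refused whole. "fingers" is the opening, from -1 (shut) to 1 (fully open), set as the call begins (left out, the last holds). The fingers move at their own pace and stop on an object; "grip_force" is the grip in N (left out, the last holds). Time passes only in rows, so rows that do not move let the fingers close. It gives the time, the measured TCP pose, the force, the opening and the grip force at its end, in the units of the state.
- readout.get_state(): the state, without advancing time (a new reading comes with each control period).
- cams.read_camera(name): name is "scene" or "side" or "wrist"; returns the picture (400x640x3 uint8, red, green, blue); there is no depth.
- cams.get_calibration(name): a dict with "fx", "fy", "cx", "cy" (pixels), "eye" and "rotation" of the camera in the world; the wrist camera has in their place "T_tool_cam" (4x4, takes a point from camera to tool coordinates, whose origin is the TCP and whose axes are the flange's). Camera axes: x right, y up, looking along -z (the intrinsics and any distortion apply to the point x, -y, -z); pixel columns grow to the right and rows downward; lengths in m; the calibration is good to about 2 mm. The wrist camera is an equidistant fisheye: a pixel r from the principal point sees the ray r / f radians off the axis. A picture is of the moment at which its call begins: read the wrist's pose just before it. get_calibration takes no time and is no camera call.
- sign_off(): hands the job in; it is judged then, once.
The state is a dict: "time": time; "qpos": joint angles; "dq": joint speeds; "joint_efforts": joint torques, N m; "eef_pos": TCP position; "tcp_rot": TCP orientation; "contact_force": force on the tool from outside, world axes, zero at the start; "wrist_torque": the same for the moment, N m; "opening": opening from 0.0 (shut) to 1.0 (fully open); "finger_force": force on a finger pad.
Only numpy, scipy, OpenCV 4.12 (cv2) and the standard library are available. Lean on these libraries where they do the work, as an engineer would, in place of code of your own. Each camera call takes 0.05 s, during which the arm holds its last target. There are 200 camera calls.

## Task

Take the hook pole off its wooden rest, hook it into the ring eye high on the outward-tipped hatch panel and draw the panel gently shut with the pole, fully home against its posts, without touching the panel with the gripper or arm and without wrenching the ring. Then unhook, leaving the hatch shut, and lay the pole back in its rest the way it lay. Leave the other things on the bench where they are.

Things in the scene. Friction and masses are not known exactly. Their poses are not given: they have to be found in the camera images.
- window: Fixed timber hatch frame across the bench: two posts (36 mm wide, 50 mm deep, 353 mm tall, centred at y = -155 and +155 mm of this frame), sill 83 mm high between them, open at the top. Origin on the bench under the hinge line; x points outward, away from the robot; y runs along the hinge.
- hinge (a point): Middle of the panel's hinge line, 100 mm above the bench; y along the hinge. The panel's ring eye (see eyeline): steel, 6 mm wire, 30 mm inside, 42 mm outside diameter, standing out from the panel on a shank, its hole along eyeline's z (so the ring is level when the panel is shut); the gap to the panel is too narrow for the hook. It is clamped to a 150 mm steel strip and does not slide.
- sash (a joint): Panel angle, rad: 0 = shut (upright between the posts, at its hard stop), grows as its top tips outward, away from the robot (stop 0.75); starts at 0.3 to 0.5. Wooden frame with a clear pane, 262 mm wide, 215 high, 24 thick, 0.55 kg, hinged along its foot. Stiff hinge (about 0.5 N m): it stays where it is left; drawing it takes about 3 to 5 N at the ring.
- eyeline (a point): Middle of the line on which the ring eye sits, on the robot's side of the panel's top rail: 192 mm up the panel from the hinge, 38 mm off its mid plane. Axes turn with the panel: x outward, y along the hinge, z up the panel. The ring's centre lies at x = z = 0 but anywhere from y = -45 to +45 mm: where is not given, feel or look for it. 292 mm above the bench when shut.
- pole: Hook pole, 0.18 kg. Origin mid handle: wood, 170 mm long (x), 22 wide (y), 28 high (z). x to the hook, z up as it rests. An 8 mm rod runs on along x to a bend at x = 193 to 207 mm, then a like finger slants back underneath at 45 degrees from (207, 0, -17) to (184, 0, -40). Pole level: finger slants back; hook end raised 45 degrees: plumb; 25 will do. Balances at x = 20.
- hook_tip (a point): Centre of the rounded end of the hook's finger, at (184, 0, -40) mm in the pole's axes; 4 mm radius.
- rest: Fixed wooden rest: base 210 x 110 x 12 mm, two saddles 12 mm thick at x = -58 and +58 mm (about 100 mm free between them for fingers), each with a slot along x 29 mm wide, flared, floor 70 mm and prong tops 100 mm above the bench. Origin on the bench under its middle. The pole lies in it, handle centre about mid rest and 84 mm up, hook hanging down beyond the +x end.
- oil: grey oil bottle, 52 mm across, 150 mm tall; bystander, origin at its foot
- spray: grey spray can, 58 mm across, 170 mm tall; bystander, origin at its foot
- mug: steel mug, 80 mm across, 90 mm tall; bystander, origin at its foot
- tape: roll of black tape lying flat, 90 mm across, 30 mm high; bystander, origin at its foot
- wrench: steel wrench lying on the bench; bystander, origin at its foot (middle)
- screws: open grey screw tray, 80 x 110 x 45 mm; bystander, origin at its foot
- pedal: black bicycle pedal lying flat, 90 x 60 x 18 mm; bystander, origin at its foot

How it is judged:
By the outcome, as a careful person would: the job done as asked, in the order asked, and still so for the second after the job is handed in, with the robot touching nothing.
It also fails if it takes over 69 s, if anything falls off the work surface, if the arm or the gripper's body presses on something with over 40 N, if the wrist force passes 120 N, or if a joint passes its speed limit or range.

## Working session

There is one attempt and no reset: what is moved stays moved. The work goes in short steps, Python scripts to look and compute and a tool call to move; the robot and the scene stay as the last step left them, time stands still between calls to the robot, and variables do not carry over. Pictures are saved under pics/ and viewed, at most 10 in all, crops included, and the job is handed in when it is done.

Besides the shell and the picture viewer there is one more tool, called after "Request:" by a JSON object that holds its "name" and its "arguments". step_arm: Moves the arm, as the interface text tells. Its arguments: {"type":"object","properties":{"increments":{"type":"array","items":{"type":"array"}},"fingers":{"type":"number"},"grip_force":{"type":"number"}},"required":["increments"]}

```bash
mkdir -p pics; cat > h.py <<'E'
import numpy as np, cv2
from scipy.spatial.transform import Rotation as R
from plant import readout, cams, sign_off, ctrl
def snap(n,f):
    im=cams.read_camera(n); cv2.imwrite('pics/'+f,im[:,:,::-1]); return im
def proj(n,P):
    c=cams.get_calibration(n); p=(np.atleast_2d(P)-np.array(c['eye']))@np.array(c['rotation'])
    return np.c_[c['cx']+c['fx']*p[:,0]/-p[:,2], c['cy']-c['fy']*p[:,1]/-p[:,2]]
def ray(n,uv):
    c=cams.get_calibration(n); d=np.array([(uv[0]-c['cx'])/c['fx'],-(uv[1]-c['cy'])/c['fy'],-1])
    return np.array(c['eye']),np.array(c['rotation'])@d
def onz(n,uv,z):
    e,d=ray(n,uv); return e+d*(z-e[2])/d[2]
def tri(a,b):
    # rays list of (e,d): least squares
    A=np.zeros((3,3));B=np.zeros(3)
    for e,d in (a,b):
        d=d/np.linalg.norm(d);M=np.eye(3)-np.outer(d,d);A+=M;B+=M@e
    x=np.linalg.solve(A,B); return x,[np.linalg.norm(np.cross(x-e,d/np.linalg.norm(d))) for e,d in (a,b)]
E
python3 - <<'E'
from h import *
np.set_printoptions(precision=4,suppress=True)
s=readout.get_state();print(s)
for n in('scene','side','wrist'):print(n,cams.get_calibration(n))
a=snap('scene','a.png');b=snap('side','b.png')
E
```

```text
{'time': 0.0, 'qpos': array([ 1.13  ,  0.2872,  1.5782, -0.    ,  1.2786, -0.15  ]), 'dq': array([-0.0012,  0.0003,  0.0005, -0.0002,  0.0009,  0.0005]), 'joint_efforts': array([ -0.0004, -40.5981, -29.2627,  -0.0001,   0.0055,   0.    ]), 'eef_pos': array([0.1932, 0.6461, 0.2299]), 'tcp_rot': array([ 0.1449,  0.9894, -0.0011, -0.0003]), 'contact_force': array([0.2863, 0.6495, 0.8351]), 'wrist_torque': array([-0.0117,  0.0354, -0.0207]), 'finger_force': 0.0, 'opening': 1.0003774481063674}
scene {'fx': 445.68321027134596, 'fy': 445.68321027134596, 'cx': 313.35476602192284, 'cy': 195.44883363978533, 'eye': array([1.604 , 0.0183, 1.1925]), 'rotation': array([0.2698, 0.2781, 0.6588, 0.6448])}
side {'fx': 402.1431774536812, 'fy': 402.1431774536812, 'cx': 316.04244549745783, 'cy': 196.5474527743955, 'eye': array([ 0.123 , -0.5317,  0.9049]), 'rotation': array([ 0.351 , -0.1328, -0.3133,  0.8724])}
wrist {'fx': 309.70691628693146, 'fy': 309.70691628693146, 'cx': 316.9744167838551, 'cy': 202.50829713739137, 'T_tool_cam': array([[ 0.0006,  0.9618,  0.2738,  0.0691],
       [ 1.    , -0.0004, -0.0008,  0.0004],
       [-0.0007,  0.2738, -0.9618, -0.1433],
       [ 0.    ,  0.    ,  0.    ,  1.    ]])}
```

View pics/a.png

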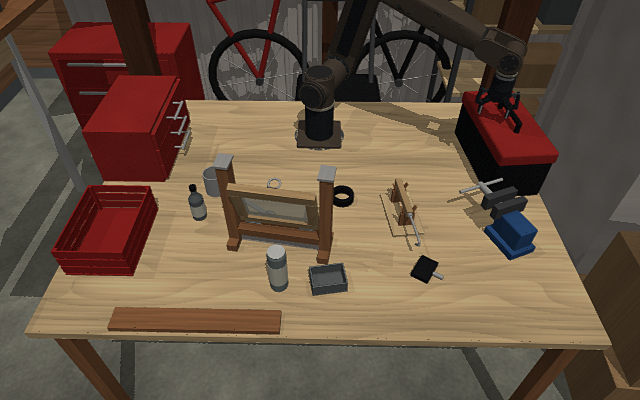

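View pics/b.png

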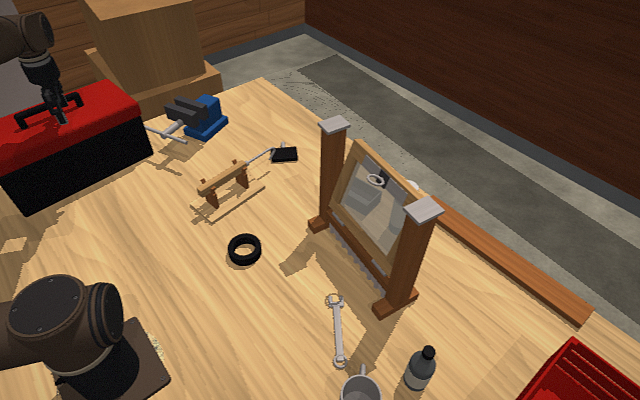

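The scene view shows the hatch frame with post tops at about (224,160) and (327,173), and the rest with the pole at about (402,205). The side view shows the ring eye at about (376,181), the pole handle from (200,190) to (245,167) and its hook at about (284,145). I'll enlarge both areas.

```bash
sed -i "s/np.array(c\['rotation'\])/R.from_quat(c['rotation']).as_matrix()/g" h.py
python3 - <<'E'
from h import *
a=cv2.imread('pics/a.png');b=cv2.imread('pics/b.png')
def crop(im,x,y,w,h,k): 
    o=cv2.resize(im[y:y+h,x:x+w],None,fx=k,fy=k,interpolation=cv2.INTER_CUBIC)
    for i in range(0,w,10):
        cv2.line(o,(i*k,0),(i*k,6 if i%50 else 14),(0,0,255),1)
        if i%20==0: cv2.putText(o,str(x+i),(i*k,20),0,.35,(0,0,255),1)
    for i in range(0,h,10):
        cv2.line(o,(0,i*k),(6,i*k),(0,0,255),1)
        if i%20==0: cv2.putText(o,str(y+i),(8,i*k+4),0,.35,(0,0,255),1)
    return o
A=crop(b,190,110,100,75,8); B=crop(b,310,100,130,100,6)
C=crop(a,370,170,80,95,6); D=crop(a,205,145,140,95,5)
cv2.imwrite('pics/c.png',A)
cv2.imwrite('pics/d.png',B)
cv2.imwrite('pics/e.png',C);cv2.imwrite('pics/f.png',D)
E
```

```text
(no output)
```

View pics/c.png

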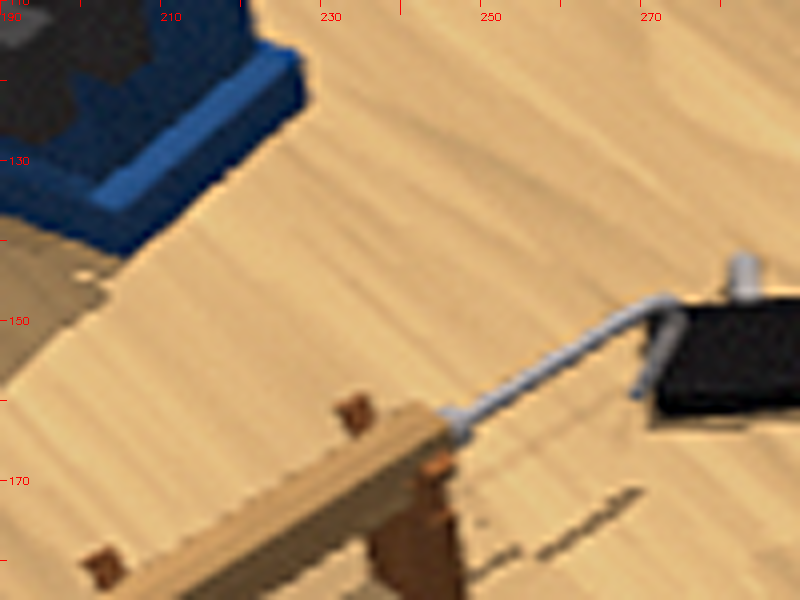

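View pics/d.png

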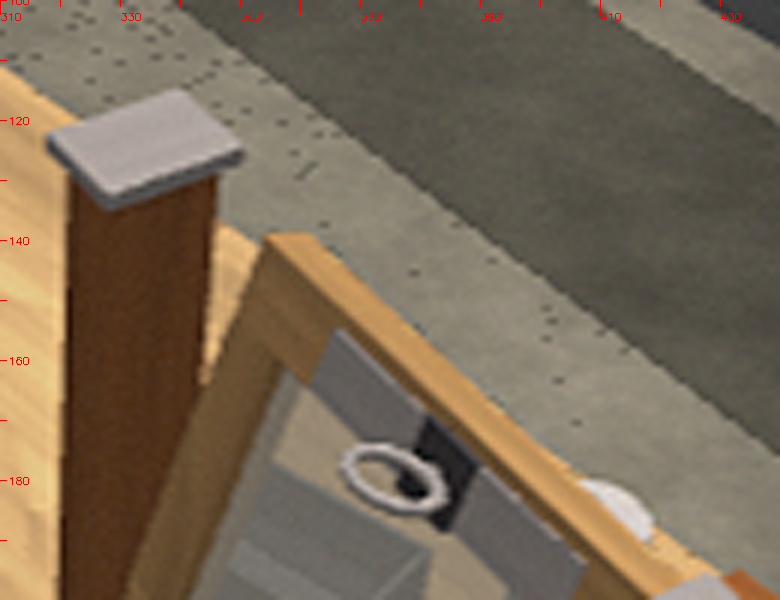

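View pics/e.png

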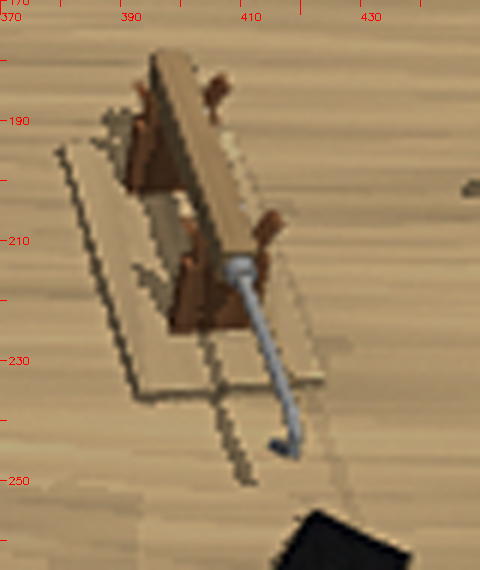

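View pics/f.png

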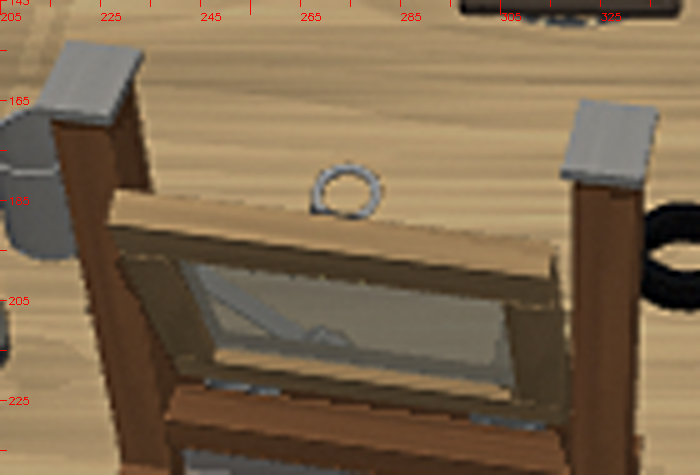

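```bash
python3 - <<'E'
from h import *
np.set_printoptions(precision=4,suppress=True)
def T(n,a,b): x,r=tri(ray('scene',a),ray('side',b)); print(n,x,np.round(r,4))
T('ring',(274.4,183.4),(375.7,179.8))
T('postL',(223,161),(423,209)); T('postR',(327.2,173.2),(334.3,124.2))
T('bend',(419.2,245),(273,147.5)); T('tip',(415.8,244.5),(269.8,159)); T('rod0',(410,214.7),(246.9,163.5))
print(onz('scene',(223,161),.353),onz('scene',(327.2,173.2),.353),onz('side',(423,209),.353),onz('side',(334.3,124.2),.353))
a=onz('scene',(399,178.7),.098);b=onz('scene',(409.5,211.7),.098);print(a,b,(a+b)/2,np.linalg.norm(a-b),np.arctan2(*(b-a)[1::-1]))
# base corners
print([onz('scene',p,.012) for p in((380.3,194.5),(393,236),(424,233.5))])
# side handle top end edges centre
print(onz('side',(241.5,161.5),.098))
# bystanders
for n,p in dict(oil=(198,217),spray=(277,288),pedal=(425,268),tray=(328,280),tape=(343,196)).items(): print(n,onz('scene',p,0.0))
E
```

```text
ring [ 0.6409 -0.1237  0.295 ] [0.0023 0.0023]
postL [ 0.6059 -0.2733  0.3503] [0.0012 0.0012]
postR [0.6546 0.0322 0.3502] [0.0016 0.0016]
bend [0.68   0.3376 0.0723] [0.0028 0.0028]
tip [0.6569 0.3316 0.0427] [0.001 0.001]
rod0 [0.5634 0.3174 0.0856] [0.0023 0.0023]
[ 0.6085 -0.2713  0.353 ] [0.6564 0.0334 0.353 ] [ 0.6038 -0.2758  0.353 ] [0.6519 0.0273 0.353 ]
[0.3937 0.2998 0.098 ] [0.5592 0.3162 0.098 ] [0.4764 0.308  0.098 ] 0.16630110420312189 0.09935140438627255
[array([0.3892, 0.2409, 0.012 ]), array([0.5944, 0.2674, 0.012 ]), array([0.5808, 0.3763, 0.012 ])]
[0.5492 0.3196 0.098 ]
oil [ 0.5076 -0.4312  0.    ]
spray [ 0.8066 -0.1183  0.    ]
pedal [0.7194 0.3603 0.    ]
tray [0.773  0.0426 0.    ]
tape [0.3878 0.1002 0.    ]
```

Request:
{"name": "step_arm", "arguments": {"increments": [[[20,-34,8],[0,0,0.105]],[[20,-34,8],[0,0,0.105]],[[20,-34,8],[0,0,0.105]],[[20,-34,8],[0,0,0.104]],[[20,-34,0],[-0.014,0.108,0]],[[20,-34,0],[-0.014,0.108,0]],[[20,-34,0],[-0.014,0.108,0]],[[20,-34,0],[-0.014,0.108,0]]], "fingers": 1, "grip_force": 60}}

```text
time: 0.77
eef_pos: [0.354, 0.373, 0.2643]
tcp_rot: [-0.063, 0.974, -0.013, -0.217]
contact_force: [1.1, 0.8, 0.1]
opening: 1.001
finger_force: 0.0
```

Request:
{"name": "step_arm", "arguments": {"increments": [[[35,-16,0],[0,0,0]],[[35,-16,-10],[0,0,0]],[[35,-16,-10],[0,0,0]],[[30,-12,-10],[0,0,0]],[[0,0,0],[0,0,0]],[[0,0,0],[0,0,0]]]}}

```text
time: 1.27
eef_pos: [0.4891, 0.3135, 0.2314]
tcp_rot: [-0.061, 0.974, -0.014, -0.217]
contact_force: [0.4, -0.0, -0.8]
opening: 1.001
finger_force: 0.0
```

```bash
cat >> h.py <<'E'
def wcam():
    s=readout.get_state(); c=cams.get_calibration('wrist'); T=np.eye(4)
    T[:3,:3]=R.from_quat(s['tcp_rot']).as_matrix();T[:3,3]=s['eef_pos']
    return T@np.array(c['T_tool_cam']),c
def wproj(P):
    M,c=wcam(); p=(np.atleast_2d(P)-M[:3,3])@M[:3,:3]; q=p*[1,-1,-1]
    r=np.hypot(q[:,0],q[:,1]);k=c['fx']*np.arctan2(r,q[:,2])/r
    return np.c_[c['cx']+k*q[:,0],c['cy']+k*q[:,1]]
def wray(uv):
    M,c=wcam(); v=(np.array(uv)-[c['cx'],c['cy']])/c['fx'];r=np.linalg.norm(v)
    d=np.array([v[0]*np.sin(r)/r,-v[1]*np.sin(r)/r,-np.cos(r)]); return M[:3,3],M[:3,:3]@d
def wonz(uv,z):
    e,d=wray(uv); return e+d*(z-e[2])/d[2]
def polepts(L,c=(.479,.309,.084),yaw=.128): return np.array(c)+np.atleast_2d(L)@R.from_euler('z',yaw).as_matrix().T
def polegrid(im): pass
E
python3 - <<'E'
from h import *
np.set_printoptions(precision=4,suppress=True)
s=readout.get_state();print(s['qpos'],R.from_quat(s['tcp_rot']).as_matrix())
print(wproj(polepts([[-.085,.011,.014],[-.085,-.011,.014],[.085,-.011,.014],[.085,.011,.014],[.2,0,0]])))
im=snap('wrist','w.png'); cv2.imwrite('pics/w2.png',cv2.resize(im[:,:,::-1],(800,500),interpolation=cv2.INTER_CUBIC))
E
```

```text
[ 0.3537  0.3114  1.5893  0.096   1.6699 -1.3537] [[-0.898  -0.1251 -0.4219]
 [-0.1129  0.9921 -0.0541]
 [ 0.4253 -0.0009 -0.905 ]]
[[324.4688 156.5201]
 [302.2239 156.5903]
 [301.9494 331.4442]
 [325.1365 331.4732]
 [314.1415 425.3062]]
```

View pics/w2.png

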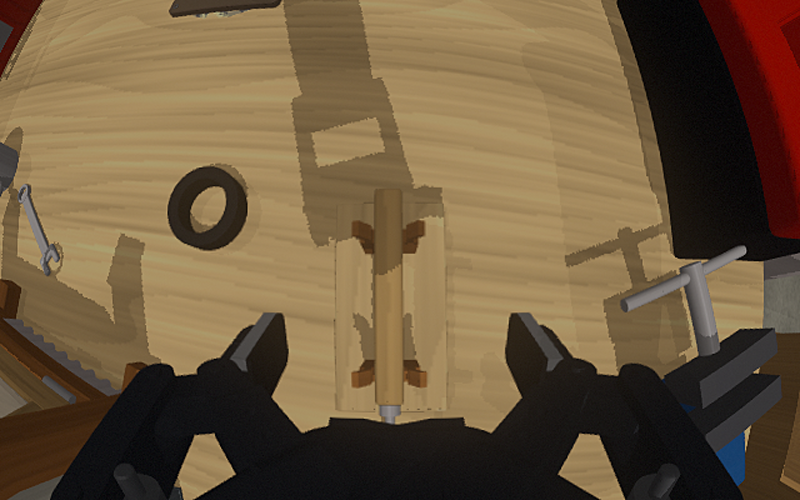

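The wrist view shows the handle between the open fingers, its far end at (310.4,152) and its near end at (312,323).

```bash
python3 - <<'E'
from h import *
np.set_printoptions(precision=4,suppress=True)
a=wonz((310.6,152.2),.098);b=wonz((312,323.2),.098);print(a,b,(a+b)/2,np.linalg.norm(a-b),np.arctan2(*(b-a)[1::-1]))
# saddle prong tops
for p in ((360,232),(415,232),(361,373),(417,373)): print(wonz(np.array(p)/1.25,.1))
E
```

```text
[0.3896 0.2956 0.098 ] [0.5548 0.3185 0.098 ] [0.4722 0.307  0.098 ] 0.166742527358641 0.13750507725308242
[0.4266 0.2785 0.1   ]
[0.4212 0.3207 0.1   ]
[0.5333 0.2938 0.1   ]
[0.5278 0.3355 0.1   ]
```

Request:
{"name": "step_arm", "arguments": {"increments": [[[-3,-5,-30],[0,0,0]],[[0,0,-35],[0,0,0]],[[0,0,-35],[0,0,0]],[[0,0,-30],[0,0,0]],[[0,0,-20],[0,0,0]],[[0,0,-14],[0,0,0]],[[0,0,0],[0,0,0]],[[0,0,0],[0,0,0]]]}}

```text
time: 1.98
eef_pos: [0.4849, 0.3104, 0.0699]
tcp_rot: [-0.063, 0.974, -0.014, -0.216]
contact_force: [0.6, -0.4, 0.5]
opening: 1.0
finger_force: 0.0
```

Request:
{"name": "step_arm", "arguments": {"increments": [[[1,-2,-3],[0,0,0]],[[0,0,0],[0,0,0]],[[0,0,0],[0,0,0]]]}}

```text
time: 2.23
eef_pos: [0.4875, 0.308, 0.0679]
tcp_rot: [-0.063, 0.975, -0.014, -0.214]
contact_force: [0.0, 0.1, -0.6]
opening: 1.0
finger_force: 0.0
```

Request:
{"name": "step_arm", "arguments": {"increments": [[[0,0,0],[0,0,0]],[[0,0,0],[0,0,0]],[[0,0,0],[0,0,0]],[[0,0,0],[0,0,0]],[[0,0,0],[0,0,0]],[[0,0,0],[0,0,0]],[[0,0,0],[0,0,0]],[[0,0,0],[0,0,0]]], "fingers": -1, "grip_force": 70}}

```text
time: 2.9
eef_pos: [0.4869, 0.3077, 0.0665]
tcp_rot: [-0.063, 0.974, -0.014, -0.215]
contact_force: [1.0, 0.3, 0.6]
opening: 0.249
finger_force: 68.7
```

```bash
cat >> h.py <<'E'
import os
def pose():
    s=readout.get_state(); return np.array(s['eef_pos']),R.from_quat(s['tcp_rot'])
if os.path.exists('g.npz'):
    g=np.load('g.npz'); gR=R.from_quat(g['q']); gp=g['p']
    PC=np.array([.474,.307,.084]); PR=R.from_euler('z',.13)
    # pole in tool
    tR=gR.inv()*PR; tp=gR.inv().apply(PC-gp)
    HT=np.array([.184,0,-.040])
def pole_now():
    p,r=pose(); return p+r.apply(tp), r*tR
def tip_now():
    p,r=pole_now(); return p+r.apply(HT)
def goal(tip,pitch,yaw):
    r=R.from_euler('ZY',[yaw,-pitch]); c=np.array(tip)-r.apply(HT)
    rt=r*tR.inv(); return c-rt.apply(tp), rt
E
python3 - <<'E'
from h import *
np.set_printoptions(precision=4,suppress=True)
p,r=pose(); np.savez('g.npz',p=p,q=r.as_quat())
E
python3 - <<'E'
from h import *
np.set_printoptions(precision=4,suppress=True)
print(gp,gR.as_quat(),tp)
for yaw in (-.158,0): 
  for tip in ((.641,-.124,.335),(.57,-.12,.335)):
    P,r=goal(tip,.52,yaw);print(tip,yaw,P,r.as_matrix()[:,2],np.linalg.norm(P[:2]),P-gp)
E
```

```text
[0.4869 0.3077 0.0665] [-0.0625  0.9745 -0.0139 -0.2152] [ 0.019   0.0009 -0.0104]
(0.641, -0.124, 0.335) -0.158 [ 0.4831 -0.0998  0.2695] [ 0.0842 -0.0127 -0.9964] 0.4933441238221119 [-0.0038 -0.4075  0.203 ]
(0.57, -0.12, 0.335) -0.158 [ 0.4121 -0.0958  0.2695] [ 0.0842 -0.0127 -0.9964] 0.4231322399124689 [-0.0748 -0.4035  0.203 ]
(0.641, -0.124, 0.335) 0 [ 0.4813 -0.125   0.2695] [ 0.0852  0.0007 -0.9964] 0.4972581231049798 [-0.0056 -0.4327  0.203 ]
(0.57, -0.12, 0.335) 0 [ 0.4103 -0.121   0.2695] [ 0.0852  0.0007 -0.9964] 0.42775939904424326 [-0.0766 -0.4287  0.203 ]
```

Request:
{"name": "step_arm", "arguments": {"increments": [[[0,0,10],[0,0,0]],[[0,0,15],[0,0,0]],[[0,0,20],[0,0,0]],[[0,0,25],[0,0,0]],[[0,0,20],[0,0,0]],[[0,0,10],[0,0,0]]]}}

```text
time: 3.4
eef_pos: [0.4878, 0.3083, 0.1707]
tcp_rot: [-0.063, 0.975, -0.013, -0.213]
contact_force: [0.4, 0.6, -1.2]
opening: 0.248
finger_force: 68.4
```

Request:
{"name": "step_arm", "arguments": {"increments": [[[-10,0,20],[0.0136,-0.103,0]],[[-12,0,20],[0.0136,-0.103,0]],[[-14,-6,20],[0.0136,-0.103,0]],[[-14,-15,20],[0.0136,-0.103,0]],[[-14,-25,20],[0.0136,-0.103,0]],[[-8,-35,10],[0,0,-0.077]],[[0,-40,0],[0,0,-0.077]],[[0,-40,0],[0,0,-0.077]]]}}

```text
time: 4.07
eef_pos: [0.413, 0.146, 0.2778]
tcp_rot: [0.052, 0.998, -0.001, 0.043]
contact_force: [0.9, 0.1, -1.1]
opening: 0.248
finger_force: 68.7
```

Request:
{"name": "step_arm", "arguments": {"increments": [[[0,-40,0],[0,0,0]],[[0,-40,0],[0,0,0]],[[0,-40,0],[0,0,0]],[[0,-40,0],[0,0,0]],[[0,-35,0],[0,0,0]],[[0,-25,0],[0,0,0]],[[0,-15,0],[0,0,0]],[[0,0,0],[0,0,0]]]}}

```text
time: 4.73
eef_pos: [0.4138, -0.0907, 0.2762]
tcp_rot: [0.053, 0.998, -0.002, 0.041]
contact_force: [0.4, 0.9, -1.8]
opening: 0.246
finger_force: 68.8
```

```bash
python3 - <<'E'
from h import *
np.set_printoptions(precision=4,suppress=True)
c,r=pole_now();print(pose()[0],c,r.as_euler('ZYX'),tip_now(),readout.get_state()['qpos'])
E
```

```text
[ 0.4138 -0.0907  0.2762] [ 0.3941 -0.0876  0.2851] [-0.1053 -0.5176 -0.0001] [ 0.5728 -0.1065  0.3413] [-0.4747 -0.3908  2.146   0.0315  1.3095 -1.9455]
```

```bash
cat >> h.py <<'E'
def crop(im,x,y,w,h,k): 
    o=cv2.resize(im[y:y+h,x:x+w],None,fx=k,fy=k,interpolation=cv2.INTER_CUBIC)
    for i in range(0,w,10):
        cv2.line(o,(i*k,0),(i*k,6),(0,0,255),1)
        if i%20==0: cv2.putText(o,str(x+i),(i*k,18),0,.35,(0,0,255),1)
    for i in range(0,h,10):
        cv2.line(o,(0,i*k),(6,i*k),(0,0,255),1)
        if i%20==0: cv2.putText(o,str(y+i),(8,i*k+4),0,.35,(0,0,255),1)
    return np.ascontiguousarray(o)
def two(f,c1,c2,k):
    a=cams.read_camera('scene')[:,:,::-1];b=cams.read_camera('side')[:,:,::-1]
    cv2.imwrite('pics/'+f,np.hstack([crop(a,*c1,k),crop(b,*c2,k)]))
E
python3 - <<'E'
from h import *
np.set_printoptions(precision=4,suppress=True)
print(proj('scene',tip_now()),proj('side',tip_now()))
two('t1.png',(240,130,70,100),(310,120,90,100),5)
E
```

```text
[[280.3771 156.9876]] [[348.3873 172.8949]]
```

View pics/t1.png

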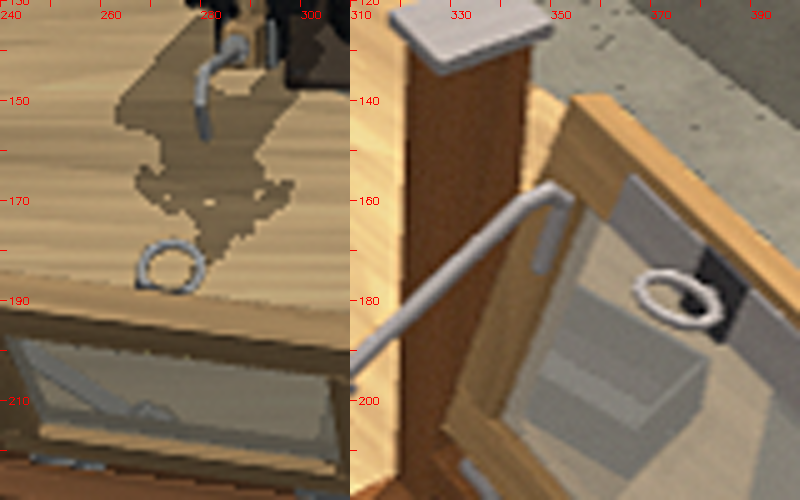

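The scene crop shows the tip at (281.1,156.8) and the ring centre at (274.2,183.2). The side crop shows the tip at (348.4,173.4) and the ring at (375.7,179.6). Both tip positions agree with the prediction.

```bash
python3 - <<'E'
from h import *
np.set_printoptions(precision=4,suppress=True)
t,e=tri(ray('scene',(281.1,156.8)),ray('side',(348.4,173.4)));q,e2=tri(ray('scene',(274.2,183.2)),ray('side',(375.7,179.6)))
print(t,e,q,e2,'d',q-t, 'ring in robot',tip_now()+q-t)
W=np.array([.6303,-.1206,.1]);f=R.from_euler('z',-.158)
print(f.inv().apply(tip_now()+q-t-W))
E
```

```text
[ 0.5722 -0.1056  0.3407] [np.float64(0.001371866880726254), np.float64(0.0013718668807261817)] [ 0.6408 -0.124   0.2958] [np.float64(0.002014516531598855), np.float64(0.0020145165315989017)] d [ 0.0686 -0.0184 -0.0448] ring in robot [ 0.6417 -0.1221  0.2964]
[0.0114 0.0003 0.1964]
```

Request:
{"name": "step_arm", "arguments": {"increments": [[[18,-5,0],[0,0,0]],[[20,-5,-3],[0,0,0]],[[18,-5,-4],[0,0,0]],[[12,-3,-5],[0,0,0]],[[6,-1,-6],[0,0,0]],[[0,0,-5],[0,0,0]],[[0,0,0],[0,0,0]],[[0,0,0],[0,0,0]]]}}

```text
time: 5.5
eef_pos: [0.4876, -0.1064, 0.2526]
tcp_rot: [0.051, 0.998, -0.001, 0.041]
contact_force: [1.0, -0.4, -1.4]
opening: 0.244
finger_force: 68.8
```

```bash
python3 - <<'E'
from h import *
np.set_printoptions(precision=4,suppress=True)
c,r=pole_now();ring=np.array([.6417,-.1221,.2964])
print(r.as_euler('ZYX'),tip_now()-ring,readout.get_state()['contact_force'])
two('t2.png',(245,150,70,60),(335,130,90,80),5)
E
```

```text
[-0.1005 -0.5168  0.0012] [0.0051 0.0006 0.0212] [ 0.9872 -0.3662 -1.4172]Traceback (most recent call last):
  File "<stdin>", line 5, in <module>
  File "h.py", line 62, in two
    cv2.imwrite('pics/'+f,np.hstack([crop(a,*c1,k),crop(b,*c2,k)]))
                          ~~~~~~~~~^^^^^^^^^^^^^^^^^^^^^^^^^^^^^^^
    return _nx.concatenate(arrs, 1, dtype=dtype, casting=casting)
           ~~~~~~~~~~~~~~~^^^^^^^^^^^^^^^^^^^^^^^^^^^^^^^^^^^^^^^
ValueError: all the input array dimensions except for the concatenation axis must match exactly, but along dimension 0, the array at index 0 has size 300 and the array at index 1 has size 400
```

Request:
{"name": "step_arm", "arguments": {"increments": [[[-1,0,-5],[0,0,0]],[[-1,0,-5],[0,0,0]],[[-1,0,-5],[0,0,0]],[[-1,0,-4],[0,0,0]],[[0,0,0],[0,0,0]]]}}

```text
time: 6.02
eef_pos: [0.4835, -0.1071, 0.2327]
tcp_rot: [0.051, 0.998, -0.001, 0.041]
contact_force: [1.1, 0.3, -1.2]
opening: 0.251
finger_force: 68.8
```

Request:
{"name": "step_arm", "arguments": {"increments": [[[-1,0,-4],[0,0,0]],[[-1,0,-5],[0,0,0]],[[-2,0,-5],[0,0,0]],[[-2,0,-5],[0,0,0]],[[0,0,0],[0,0,0]],[[0,0,0],[0,0,0]]]}}

```text
time: 6.52
eef_pos: [0.4781, -0.1072, 0.2147]
tcp_rot: [0.051, 0.998, -0.001, 0.041]
contact_force: [0.5, -0.1, -1.6]
opening: 0.249
finger_force: 68.8
```

```bash
python3 - <<'E'
from h import *
np.set_printoptions(precision=4,suppress=True)
c,r=pole_now();ring=np.array([.6417,-.1221,.2964])
print(r.as_euler('ZYX'),tip_now()-ring,readout.get_state()['contact_force'])
two('t2.png',(245,150,60,60),(345,140,75,60),6)
E
```

```text
[-0.1014 -0.5177  0.0009] [-0.0044 -0.0003 -0.0166] [ 0.4832 -0.103  -1.5504]
```

View pics/t2.png

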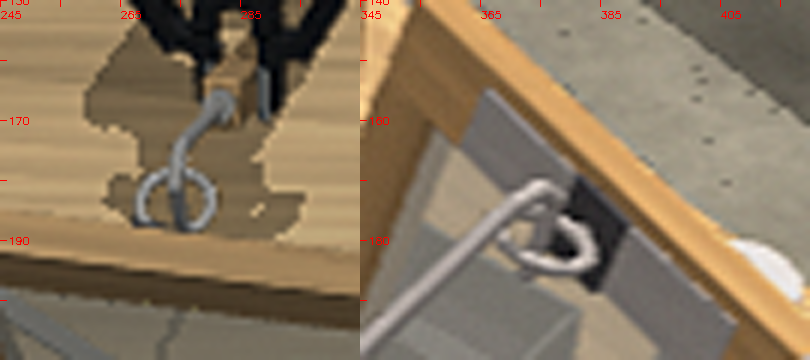

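The hook finger stands in the ring: at (274,183) in the scene crop, and in the side crop the tip shows below the ring at (372,186). Now a gentle pull.

Request:
{"name": "step_arm", "arguments": {"increments": [[[-3,0.5,0],[0,0,0]],[[-3,0.5,0],[0,0,0]],[[-3,0.5,0],[0,0,0]],[[-3,0.5,0],[0,0,0]],[[-3,0.5,0],[0,0,0]],[[-2,0.3,0],[0,0,0]],[[-2,0.3,0],[0,0,0]],[[-2,0.3,0],[0,0,0]]]}}

```text
time: 7.28
eef_pos: [0.4577, -0.104, 0.2157]
tcp_rot: [0.051, 0.998, -0.002, 0.043]
contact_force: [3.3, -0.1, -2.5]
opening: 0.248
finger_force: 68.8
```

Request:
{"name": "step_arm", "arguments": {"increments": [[[-2,0.3,0],[0,0,0]],[[-2,0.3,0],[0,0,0]],[[-2,0.3,0],[0,0,0]],[[-2,0.3,0],[0,0,0]],[[-2,0.3,-0.3],[0,0,0]],[[-2,0.3,-0.3],[0,0,0]],[[-2,0.3,-0.3],[0,0,0]],[[-2,0.3,-0.3],[0,0,0]]]}}

```text
time: 7.95
eef_pos: [0.4414, -0.1016, 0.2142]
tcp_rot: [0.051, 0.998, -0.002, 0.042]
contact_force: [3.1, -0.9, -1.1]
opening: 0.248
finger_force: 68.9
```

Request:
{"name": "step_arm", "arguments": {"increments": [[[-2,0.3,-0.3],[0,0,0]],[[-2,0.3,-0.3],[0,0,0]],[[-2,0.3,-0.3],[0,0,0]],[[-2,0.3,0],[0,0,0]],[[-2,0.3,0],[0,0,0]],[[-1,0.2,0],[0,0,0]],[[-1,0.2,0],[0,0,0]],[[-1,0.1,0],[0,0,0]]]}}

```text
time: 8.62
eef_pos: [0.4281, -0.0994, 0.2129]
tcp_rot: [0.051, 0.998, -0.001, 0.041]
contact_force: [1.8, -2.1, -1.2]
opening: 0.246
finger_force: 68.7
```

Request:
{"name": "step_arm", "arguments": {"increments": [[[-1,0.2,0],[0,0,0]],[[-1,0.2,0],[0,0,0]],[[-1,0.1,0],[0,0,0]],[[-1,0.2,0],[0,0,0]]]}}

```text
time: 8.95
eef_pos: [0.4241, -0.0987, 0.2128]
tcp_rot: [0.051, 0.998, -0.001, 0.041]
contact_force: [3.2, -1.4, -2.9]
opening: 0.251
finger_force: 68.6
```

Request:
{"name": "step_arm", "arguments": {"increments": [[[-1,0.2,0],[0,0,0]],[[-1,0.1,0],[0,0,0]],[[0,0,0],[0,0,0]]]}}

```text
time: 9.2
eef_pos: [0.4219, -0.0983, 0.2127]
tcp_rot: [0.051, 0.998, -0.001, 0.041]
contact_force: [2.2, -0.4, -4.3]
opening: 0.248
finger_force: 68.5
```

Request:
{"name": "step_arm", "arguments": {"increments": [[[-1,0.2,0],[0,0,0]],[[-1,0.1,0],[0,0,0]],[[0,0,0],[0,0,0]]]}}

```text
time: 9.45
eef_pos: [0.4199, -0.098, 0.2127]
tcp_rot: [0.051, 0.998, -0.001, 0.041]
contact_force: [3.5, -1.2, -5.6]
opening: 0.246
finger_force: 68.5
```

Request:
{"name": "step_arm", "arguments": {"increments": [[[-1,0.2,0],[0,0,0]],[[-1,0.1,0],[0,0,0]],[[0,0,0],[0,0,0]]]}}

```text
time: 9.7
eef_pos: [0.418, -0.0978, 0.2128]
tcp_rot: [0.051, 0.998, -0.001, 0.041]
contact_force: [3.2, -1.4, -5.9]
opening: 0.25
finger_force: 68.6
```

Request:
{"name": "step_arm", "arguments": {"increments": [[[-1,0.2,0],[0,0,0]],[[-1,0.1,0],[0,0,0]],[[0,0,0],[0,0,0]]]}}

```text
time: 9.95
eef_pos: [0.4162, -0.0975, 0.213]
tcp_rot: [0.051, 0.998, -0.001, 0.042]
contact_force: [3.0, -2.3, -6.2]
opening: 0.245
finger_force: 68.6
```

```bash
cat >> h.py <<'E'
W=np.array([.6303,-.1206,.1]);F=R.from_euler('z',-.158)
def panel(L,th): return W+F.apply(R.from_euler('y',th).apply(np.atleast_2d(L)))
E
python3 - <<'E'
from h import *
np.set_printoptions(precision=3,suppress=True)
a=cams.read_camera('side');b=cams.read_camera('scene')
np.save('s1.npy',np.stack([a,b]))
print(tip_now(),F.inv().apply(tip_now()-W),pole_now()[1].as_euler('ZYX'),readout.get_state())
# predicted top rail corner pixels (far corner, near corner; robot face & outer face) for th
for th in (0,.05,.1,.25): print(th,proj('side',panel([[-.012,.131,.215],[.012,.131,.215],[-.012,0,.215],[.012,0,.215]],th)).ravel(),proj('scene',panel([[-.012,.131,.215],[.012,.131,.215],[.012,0,.215]],th)).ravel())
E
```

```text
[ 0.575 -0.113  0.278] [-0.055 -0.001  0.178] [-0.101 -0.518  0.001] {'time': 10.05, 'qpos': array([-0.488, -0.329,  2.217,  0.035,  1.177, -1.969]), 'dq': array([ 0.001, -0.   , -0.005,  0.001, -0.   ,  0.001]), 'joint_efforts': array([  0.515, -19.072, -31.467,   0.242,  -0.262,  -0.191]), 'eef_pos': array([ 0.416, -0.098,  0.213]), 'tcp_rot': array([ 0.051,  0.998, -0.002,  0.042]), 'contact_force': array([ 2.275, -2.057, -5.283]), 'wrist_torque': array([-0.048,  0.38 , -0.212]), 'finger_force': 68.58628749847412, 'opening': 0.24470443259903646}
0 [334.197 142.851 342.741 139.694 366.905 175.853 375.883 172.086] [319.17  178.904 317.752 184.414 273.633 179.021]
0.05 [338.054 141.317 346.486 138.592 370.969 174.042 379.789 170.721] [318.539 181.273 317.104 187.145 272.759 181.687]
0.1 [341.869 139.975 350.16  137.688 374.971 172.429 383.603 169.56 ] [317.9   183.808 316.453 190.027 271.892 184.504]
0.25 [352.933 137.126 360.639 136.154 386.467 168.805 394.366 167.303] [315.951 192.345 314.499 199.503 269.373 193.778]
```

```bash
cat >> h.py <<'E'
def prof(im,cam,th,x,ys=np.linspace(.03,.12,60)):
    uv=proj(cam,panel(np.c_[np.full(60,x),ys,np.full(60,.215)],th)).astype(np.float32)
    return cv2.remap(im,uv[:,0][None],uv[:,1][None],cv2.INTER_LINEAR)[0].astype(float).mean(0)
E
python3 - <<'E'
from h import *
np.set_printoptions(precision=0,suppress=True,linewidth=160)
i0=cv2.imread('pics/b.png')[:,:,::-1].copy();j0=cv2.imread('pics/a.png')[:,:,::-1].copy();s=np.load('s1.npy')
ths=np.arange(-.1,.45,.025)
for cam,A,B in(('side',i0,s[0]),('scene',j0,s[1])):
    print(cam)
    for t in ths: print(round(t,3),prof(A,cam,t,0),prof(B,cam,t,0))
E
```

```text
side
-0.1 [98. 71. 45.] [108.  90.  71.]
-0.075 [103.  77.  51.] [105.  81.  53.]
-0.05 [109.  83.  57.] [190. 145.  92.]
-0.025 [115.  90.  63.] [219. 168. 107.]
-0.0 [121.  93.  64.] [222. 172. 109.]
0.025 [123.  96.  67.] [219. 168. 106.]
0.05 [127. 102.  72.] [211. 166. 112.]
0.075 [129. 105.  75.] [226. 185. 127.]
0.1 [122. 100.  74.] [231. 191. 131.]
0.125 [116.  96.  74.] [233. 195. 134.]
0.15 [108.  85.  59.] [232. 195. 135.]
0.175 [115.  87.  54.] [207. 178. 131.]
0.2 [190. 145.  91.] [181. 161. 128.]
0.225 [195. 148.  94.] [157. 146. 126.]
0.25 [199. 151.  94.] [150. 143. 127.]
0.275 [181. 143.  97.] [154. 146. 129.]
0.3 [133. 127. 113.] [154. 147. 129.]
0.325 [137. 130. 115.] [155. 147. 129.]
0.35 [137. 130. 114.] [155. 147. 129.]
0.375 [138. 131. 115.] [156. 148. 130.]
0.4 [139. 133. 116.] [157. 149. 131.]
0.425 [139. 132. 116.] [156. 149. 130.]
scene
-0.1 [174. 148. 108.] [157. 133.  98.]
-0.075 [173. 147. 108.] [149. 126.  92.]
-0.05 [172. 146. 107.] [151. 123.  86.]
-0.025 [171. 145. 106.] [155. 126.  88.]
-0.0 [173. 148. 109.] [159. 130.  90.]
0.025 [177. 152. 111.] [156. 126.  88.]
0.05 [179. 153. 112.] [122.  99.  69.]
0.075 [180. 154. 113.] [90. 74. 51.]
0.1 [181. 154. 113.] [91. 74. 51.]
0.125 [181. 155. 114.] [90. 74. 51.]
0.15 [182. 157. 115.] [89. 72. 50.]
0.175 [181. 156. 114.] [90. 72. 49.]
0.2 [164. 139. 101.] [108.  94.  72.]
0.225 [150. 121.  84.] [124. 116.  99.]
0.25 [156. 127.  88.] [123. 115.  98.]
0.275 [159. 129.  90.] [123. 115.  98.]
0.3 [156. 127.  88.] [124. 116.  99.]
0.325 [71. 58. 39.] [123. 115.  99.]
0.35 [71. 58. 40.] [122. 114.  98.]
0.375 [70. 56. 38.] [124. 116. 100.]
0.4 [92. 81. 63.] [125. 118. 101.]
0.425 [106.  99.  83.] [125. 117. 101.]
```

Request:
{"name": "step_arm", "arguments": {"increments": [[[-1,0.2,-0.7],[0,0,0]],[[-1,0.1,-0.7],[0,0,0]],[[0,0,0],[0,0,0]]]}}

```text
time: 10.3
eef_pos: [0.4148, -0.0974, 0.2122]
tcp_rot: [0.051, 0.998, -0.002, 0.043]
contact_force: [2.1, -2.0, -3.5]
opening: 0.247
finger_force: 68.7
```

Request:
{"name": "step_arm", "arguments": {"increments": [[[-1,0.2,-0.7],[0,0,0]],[[-1,0.1,-0.7],[0,0,0]],[[0,0,0],[0,0,0]]]}}

```text
time: 10.55
eef_pos: [0.4129, -0.0972, 0.211]
tcp_rot: [0.051, 0.998, -0.002, 0.043]
contact_force: [2.7, -1.1, -1.8]
opening: 0.246
finger_force: 68.9
```

Request:
{"name": "step_arm", "arguments": {"increments": [[[-1,0.2,0],[0,0,0]],[[-1,0.1,0],[0,0,0]],[[0,0,0],[0,0,0]]]}}

```text
time: 10.8
eef_pos: [0.4105, -0.0968, 0.2107]
tcp_rot: [0.051, 0.998, -0.002, 0.042]
contact_force: [1.8, -0.8, -1.5]
opening: 0.252
finger_force: 69.0
```

```bash
cat >> h.py <<'E'
def edges(a,b):
    o=[]; t=np.arange(-.15,.4,.004)
    for cam,im in(('side',a),('scene',b)):
        v=np.array([prof(im,cam,x,0)[0] for x in t]); d=np.diff(v)
        # brightest jump = edge near robot (side) / drop (scene)
        m=t[:-1]<(.35)
        k=np.argmax(d) if cam=='side' else np.argmin(d)
        o.append((cam,round(t[k],3),round(d[k])))
    return o
E
python3 - <<'E'
from h import *
s=np.load('s1.npy');print(edges(s[0],s[1]))
a=cams.read_camera('side');b=cams.read_camera('scene');np.save('s2.npy',np.stack([a,b]));print(edges(a,b))
i0=cv2.imread('pics/b.png')[:,:,::-1].copy();j0=cv2.imread('pics/a.png')[:,:,::-1].copy();print(edges(i0,j0))
print(tip_now(),pole_now()[1].as_euler('ZYX'),readout.get_state()['contact_force'])
E
```

```text
[('side', np.float64(-0.058), 24), ('scene', np.float64(0.05), -14)]
[('side', np.float64(-0.09), 25), ('scene', np.float64(0.014), -14)]
[('side', np.float64(0.182), 15), ('scene', np.float64(0.314), -22)]
[ 0.56959316 -0.11192285  0.27591303] [-1.00981906e-01 -5.18981948e-01  3.46639325e-04] [ 1.74776429 -1.36887677 -1.77994868]
```

Request:
{"name": "step_arm", "arguments": {"increments": [[[-1,0.2,0],[0,0,0]],[[-1,0.1,-0.3],[0,0,0]],[[-1,0.2,0],[0,0,0]],[[-1,0.1,-0.3],[0,0,0]],[[0,0,0],[0,0,0]]]}}

```text
time: 11.32
eef_pos: [0.4063, -0.0961, 0.2097]
tcp_rot: [0.051, 0.998, -0.001, 0.042]
contact_force: [2.4, -0.5, -3.2]
opening: 0.246
finger_force: 69.0
```

Request:
{"name": "step_arm", "arguments": {"increments": [[[-1,0.2,0],[0,0,0]],[[-1,0.1,-0.3],[0,0,0]],[[-1,0.2,0],[0,0,0]],[[-1,0.1,-0.3],[0,0,0]],[[0,0,0],[0,0,0]]]}}

```text
time: 11.73
eef_pos: [0.4053, -0.0961, 0.2112]
tcp_rot: [0.051, 0.998, -0.002, 0.047]
contact_force: [10.5, -0.2, -1.5]
opening: 0.252
finger_force: 68.9
```

```bash
python3 - <<'E'
from h import *
a=cams.read_camera('side');b=cams.read_camera('scene');np.save('s3.npy',np.stack([a,b]));print(edges(a,b))
print(tip_now(),pose()[0],readout.get_state()['contact_force'],readout.get_state()['qpos'])
E
```

```text
[('side', np.float64(-0.11), 25), ('scene', np.float64(-0.01), -14)]
[ 0.56377965 -0.11108419  0.2780096 ] [ 0.40529694 -0.09611889  0.21129562] [ 9.85496252 -0.53119582 -0.79553557] [-0.49983582 -0.36566824  2.24689014  0.03910093  1.17487265 -1.98202906]
```

Request:
{"name": "step_arm", "arguments": {"increments": [[[3,-0.5,0],[0,0,0]],[[3,-0.5,0],[0,0,0]],[[2,-0.3,0],[0,0,0]],[[2,-0.3,0],[0,0,0]],[[1,-0.2,0],[0,0,0]],[[0,0,0],[0,0,0]],[[0,0,0],[0,0,0]]]}}

```text
time: 12.42
eef_pos: [0.4133, -0.0973, 0.209]
tcp_rot: [0.051, 0.998, -0.001, 0.042]
contact_force: [-0.0, -0.2, -0.5]
opening: 0.243
finger_force: 69.0
```

```bash
python3 - <<'E'
from h import *
a=cams.read_camera('side');b=cams.read_camera('scene');np.save('s4.npy',np.stack([a,b]));print(edges(a,b))
print(tip_now(),pose()[0],readout.get_state()['contact_force'],pole_now()[1].as_euler('ZYX'))
cv2.imwrite('pics/s4.png',np.hstack([crop(b[:,:,::-1],245,145,60,60,6),crop(a[:,:,::-1],320,140,70,60,6)]))
E
```

```text
[('side', np.float64(-0.11), 25), ('scene', np.float64(-0.01), -13)]
[ 0.57244593 -0.1124371   0.27431187] [ 0.41334936 -0.09727965  0.20911972] [-0.27030132  0.68740623 -1.94124549] [-0.10105392 -0.51821871  0.00061826]
```

View pics/s4.png

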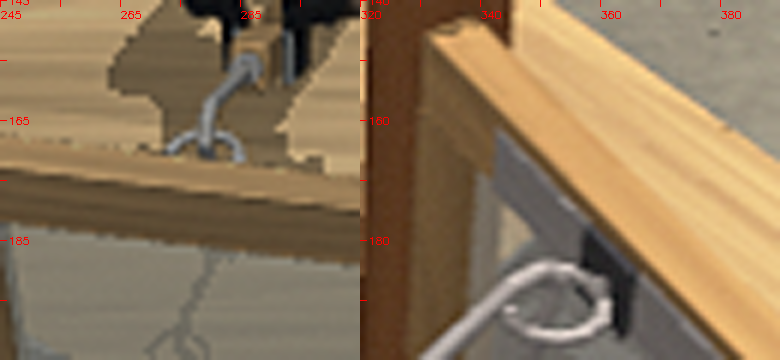

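The panel stands shut and the finger hangs loose in the ring, centred at about (354,189) in the side crop. Now I'll lift the hook out.

Request:
{"name": "step_arm", "arguments": {"increments": [[[0.5,0,2],[0,0,0]],[[0.8,0,3],[0,0,0]],[[0.8,0,3],[0,0,0]],[[0,0,0],[0,0,0]]]}}

```text
time: 12.85
eef_pos: [0.4162, -0.0976, 0.2184]
tcp_rot: [0.051, 0.998, -0.002, 0.043]
contact_force: [0.4, -0.8, -1.7]
opening: 0.25
finger_force: 69.0
```

Request:
{"name": "step_arm", "arguments": {"increments": [[[0.8,0,3],[0,0,0]],[[0.8,0,3],[0,0,0]],[[0.8,0,3],[0,0,0]],[[0.8,0,3],[0,0,0]],[[0,0,0],[0,0,0]]]}}

```text
time: 13.27
eef_pos: [0.4194, -0.0976, 0.2302]
tcp_rot: [0.051, 0.998, -0.002, 0.043]
contact_force: [0.6, -0.0, -1.4]
opening: 0.248
finger_force: 69.0
```

Request:
{"name": "step_arm", "arguments": {"increments": [[[0,0,4],[0,0,0]],[[0,0,5],[0,0,0]],[[0,0,6],[0,0,0]],[[0,0,8],[0,0,0]],[[0,0,10],[0,0,0]],[[0,0,5],[0,0,0]],[[0,0,0],[0,0,0]]]}}

```text
time: 13.85
eef_pos: [0.4197, -0.0978, 0.2697]
tcp_rot: [0.051, 0.998, -0.002, 0.044]
contact_force: [0.4, -0.8, -1.6]
opening: 0.25
finger_force: 69.0
```

```bash
python3 - <<'E'
from h import *
a=cams.read_camera('side');b=cams.read_camera('scene');np.save('s5.npy',np.stack([a,b]));print(edges(a,b))
print(tip_now(),pose()[0],readout.get_state()['contact_force'])
E
```

```text
[('side', np.float64(-0.11), 20), ('scene', np.float64(-0.01), -14)]
[ 0.57793962 -0.11252892  0.33301558] [ 0.41891387 -0.09739935  0.2676444 ] [-0.33421204  0.40583954 -2.40581614]
```

Request:
{"name": "step_arm", "arguments": {"increments": [[[-4,15,4],[0,0,0]],[[-4,30,4],[0,0,0]],[[0,40,0],[0,0,0]],[[0,40,0],[0,0,0]],[[0,40,0],[0,0,0]],[[0,40,0],[0,0,0.077]],[[0,40,0],[0,0,0.077]],[[0,35,0],[0,0,0.077]]]}}

```text
time: 14.62
eef_pos: [0.4099, 0.185, 0.2747]
tcp_rot: [-0.067, 0.997, 0.004, 0.041]
contact_force: [-0.0, -0.1, -2.1]
opening: 0.248
finger_force: 69.1
```

Request:
{"name": "step_arm", "arguments": {"increments": [[[8,35,0],[-0.0136,0.103,0]],[[14,35,0],[-0.0136,0.103,0]],[[16,28,0],[-0.0136,0.103,0]],[[16,20,0],[-0.0136,0.103,0]],[[16,7,0],[-0.0136,0.103,0]],[[6,0,-10],[0,0,0]],[[0,0,-10],[0,0,0]],[[0,0,0],[0,0,0]]]}}

```text
time: 15.28
eef_pos: [0.4854, 0.3068, 0.2513]
tcp_rot: [-0.062, 0.974, -0.015, -0.218]
contact_force: [-0.6, -0.8, -2.8]
opening: 0.249
finger_force: 69.3
```

```bash
cat > err.py <<'E'
from h import *
np.set_printoptions(precision=4,suppress=True)
p,r=pose(); c,pr=pole_now()
print('tcp err mm',(gp-p)*1e3,'rotvec to go',(gR*r.inv()).as_rotvec(),'pole',c,pr.as_euler('ZYX'),readout.get_state()['contact_force'])
E
python3 err.py
```

```text
tcp err mm [   1.4446    0.8758 -184.7569] rotvec to go [ 0.0026 -0.0061  0.0003] pole [0.4727 0.3062 0.2688] [ 0.1297  0.0064 -0.0018] [-0.5623 -0.7925 -2.7533]
```

Request:
{"name": "step_arm", "arguments": {"increments": [[[1.5,1,-30],[0.0025,-0.006,0]],[[0,0,-30],[0,0,0]],[[0,0,-20],[0,0,0]],[[0,0,0],[0,0,0]],[[0,0,0],[0,0,0]]]}}

```text
time: 15.7
eef_pos: [0.4867, 0.308, 0.1755]
tcp_rot: [-0.063, 0.975, -0.013, -0.213]
contact_force: [-0.4, -0.0, -1.1]
opening: 0.249
finger_force: 69.2
```

```bash
python3 err.py; cat > slip.py <<'E'
from h import *
np.set_printoptions(precision=1,suppress=True,linewidth=170)
c,r=pole_now()
for cam in ('side','scene'):
    im=cams.read_camera(cam); cv2.imwrite('pics/z_%s.png'%cam,im[:,:,::-1]); sat=(im.max(2).astype(np.float32)-im.min(2))
    ax=2 if cam=='side' else 1
    for x in (.11,.14,.17):
        o=np.linspace(-.02,.02,81); L=np.zeros((81,3)); L[:,0]=x; L[:,ax]=o
        uv=proj(cam,c+r.apply(L)).astype(np.float32)
        v=cv2.remap(sat,uv[:,0][None],uv[:,1][None],cv2.INTER_LINEAR)[0]
        w=np.clip(np.median(v)-v-15,0,None); print(cam,x,'offset mm',round(float((w*o).sum()/w.sum()*1e3),2),v[::8])
    # tip end along x: rod bend
    o=np.linspace(.15,.23,41);L=np.zeros((41,3));L[:,0]=o
    uv=proj(cam,c+r.apply(L)).astype(np.float32);print(cv2.remap(sat,uv[:,0][None],uv[:,1][None],cv2.INTER_LINEAR)[0][::2])
E
python3 slip.py
```

```text
tcp err mm [   0.2027   -0.3222 -109.001 ] rotvec to go [-0.0017  0.0037 -0.    ] pole [0.4737 0.3073 0.193 ] [ 0.13   -0.0039  0.0012] [-0.4012 -0.0035 -1.0651]
side 0.11 offset mm 1.28 [ 99.2  99.5 104.8  95.2  22.1   4.3   6.4  41.4  51.9  84.  105.7]
side 0.14 offset mm -0.79 [ 94.2  96.3 103.   94.8  19.1   5.2  50.4 101.6 102.9  99.8  99.2]
side 0.17 offset mm -1.39 [ 99.3  99.3 104.   91.6  11.6  10.5  57.9 101.4 101.7  97.2  99.5]
[  5.5   5.9   7.5  11.8   5.8  10.5   6.5  15.2   5.5   6.4   9.3   6.4  40.6  99.4 105.   99.2  99.5 100.1  99.6  99.4  99.8]
scene 0.11 offset mm 1.09 [68.9 70.1 70.5 73.9 56.   9.9 24.5 79.7 73.3 70.9 70. ]
scene 0.14 offset mm 0.93 [58.5 61.  61.9 63.5 38.4  4.  18.  57.6 64.2 62.1 62.2]
scene 0.17 offset mm 0.5 [67.  68.  67.4 69.6 36.4  3.3 16.7 70.2 62.  61.  63.1]
[ 3.3  4.5  4.6  3.   5.1  3.3  3.7  3.7  4.1  3.8  3.4  1.6  3.7  3.8  8.7 12.6 27.2 53.  67.3 71.6 65.2]
```

Request:
{"name": "step_arm", "arguments": {"increments": [[[0,0,-30],[0,0,0]],[[0,0,-25],[0,0,0]],[[0,0,-18],[0,0,0]],[[0,0,-12],[0,0,0]],[[0,0,-8],[0,0,0]],[[0,0,-6],[0,0,0]],[[0,0,-5],[0,0,0]],[[0,0,0],[0,0,0]]]}}

```text
time: 16.47
eef_pos: [0.4886, 0.3087, 0.0714]
tcp_rot: [-0.063, 0.975, -0.013, -0.212]
contact_force: [-0.7, -0.7, -1.6]
opening: 0.249
finger_force: 69.2
```

```bash
python3 err.py
```

```text
tcp err mm [-1.6597 -1.0258 -4.8556] rotvec to go [-0.0024  0.0057 -0.0001] pole [0.4756 0.308  0.0888] [ 0.1301 -0.0059  0.0017] [-0.717  -0.6504 -1.5523]
```

Request:
{"name": "step_arm", "arguments": {"increments": [[[-1.5,-1,-2],[-0.002,0.005,0]],[[0,0,-1.5],[0,0,0]],[[0,0,-1],[0,0,0]],[[0,0,0],[0,0,0]]]}}

```text
time: 16.8
eef_pos: [0.4871, 0.3078, 0.0672]
tcp_rot: [-0.063, 0.975, -0.014, -0.215]
contact_force: [-1.0, -0.1, -2.0]
opening: 0.247
finger_force: 69.3
```

```bash
python3 err.py
```

```text
tcp err mm [-0.2415 -0.0572 -0.6582] rotvec to go [-0.0005  0.0009 -0.0001] pole [0.4742 0.307  0.0846] [ 0.1301 -0.001   0.0004] [-1.0295 -0.1398 -1.9911]
```

Lower the last half millimetre, then open slowly.

Request:
{"name": "step_arm", "arguments": {"increments": [[[0,0,-0.7],[0,0,0]],[[0,0,0],[0,0,0]],[[0,0,0],[0,0,0]]]}}

```text
time: 17.05
eef_pos: [0.4871, 0.3078, 0.067]
tcp_rot: [-0.063, 0.975, -0.014, -0.215]
contact_force: [-0.8, -2.0, 3.3]
opening: 0.248
finger_force: 69.6
```

Request:
{"name": "step_arm", "arguments": {"increments": [[[0,0,0],[0,0,0]],[[0,0,0],[0,0,0]],[[0,0,0],[0,0,0]],[[0,0,0],[0,0,0]],[[0,0,0],[0,0,0]],[[0,0,0],[0,0,0]],[[0,0,0],[0,0,0]],[[0,0,0],[0,0,0]]], "fingers": 1}}

```text
time: 17.72
eef_pos: [0.4868, 0.3076, 0.066]
tcp_rot: [-0.063, 0.974, -0.014, -0.215]
contact_force: [-0.4, -0.3, 0.4]
opening: 1.0
finger_force: 0.0
```

Request:
{"name": "step_arm", "arguments": {"increments": [[[0,0,8],[0,0,0]],[[0,0,15],[0,0,0]],[[0,0,25],[0,0,0]],[[0,0,35],[0,0,0]],[[0,0,35],[0,0,0]],[[0,0,30],[0,0,0]],[[0,0,17],[0,0,0]],[[0,0,0],[0,0,0]]]}}

```text
time: 18.38
eef_pos: [0.4892, 0.3087, 0.2386]
tcp_rot: [-0.063, 0.976, -0.012, -0.21]
contact_force: [0.9, 0.8, 0.7]
opening: 1.0
finger_force: 0.0
```

```bash
cat > fin.py <<'E'
from h import *
b=cams.read_camera('scene');a=cams.read_camera('side')
for n,new,f in(('side',a,'b.png'),('scene',b,'a.png')):
    old=cv2.imread('pics/'+f)[:,:,::-1]
    d=(np.abs(new.astype(int)-old).max(2)>45).astype(np.uint8)
    k,_,st,_=cv2.connectedComponentsWithStats(d)
    print(n,[list(map(int,s)) for s in st[1:] if s[4]>15])
print('panel',edges(a,b))
# pole rod offset at assumed rest pose, before and after
for cam,new,f in(('side',a,'b.png'),('scene',b,'a.png')):
  for lab,im in(('old',cv2.imread('pics/'+f)[:,:,::-1]),('new',new)):
    sat=(im.max(2).astype(np.float32)-im.min(2));out=[]
    for x in(.12,.15,.18):
        o=np.linspace(-.012,.012,49);L=np.zeros((49,3));L[:,0]=x;L[:,2 if cam=='side' else 1]=o
        uv=proj(cam,PC+PR.apply(L)).astype(np.float32);v=cv2.remap(sat,uv[:,0][None],uv[:,1][None],cv2.INTER_LINEAR)[0]
        w=np.clip(np.median(v)-v-15,0,None);out.append(round(float((w*o).sum()/(w.sum()+1e-9)*1e3),2))
    print(cam,lab,out)
E
python3 fin.py
```

```text
side [[41, 15, 9, 13, 60], [96, 14, 28, 6, 94], [241, 32, 13, 7, 32], [256, 32, 8, 7, 26], [135, 35, 75, 38, 619], [49, 38, 34, 15, 153], [95, 40, 14, 4, 29], [162, 40, 5, 11, 18], [32, 47, 102, 56, 1168], [203, 47, 62, 91, 2118], [201, 49, 7, 7, 23], [0, 57, 31, 39, 702], [68, 62, 21, 7, 28], [118, 64, 10, 3, 23], [6, 103, 63, 53, 908], [206, 107, 9, 16, 69], [0, 127, 9, 37, 176], [343, 139, 75, 116, 2791], [332, 143, 13, 16, 114], [197, 179, 21, 12, 100], [0, 185, 65, 118, 3681], [191, 203, 9, 5, 23], [86, 208, 141, 116, 4211], [208, 211, 12, 11, 60], [358, 228, 25, 27, 77], [295, 252, 72, 102, 2240], [328, 295, 12, 8, 68], [0, 322, 59, 78, 2785], [67, 323, 13, 15, 30], [60, 345, 53, 31, 227]]
scene [[361, 0, 7, 7, 29], [399, 0, 23, 25, 170], [430, 0, 8, 9, 47], [336, 5, 26, 63, 1035], [426, 12, 16, 23, 111], [457, 13, 8, 11, 52], [467, 19, 29, 20, 154], [375, 20, 37, 46, 392], [364, 30, 6, 15, 39], [445, 33, 13, 11, 58], [464, 37, 11, 15, 68], [398, 42, 18, 36, 182], [374, 46, 20, 41, 295], [357, 54, 12, 20, 137], [480, 57, 8, 6, 21], [334, 85, 125, 118, 4913], [407, 85, 22, 10, 47], [465, 85, 55, 39, 820], [437, 88, 7, 11, 28], [504, 110, 6, 8, 24], [291, 114, 7, 8, 38], [427, 121, 13, 9, 71], [272, 167, 13, 4, 18], [227, 172, 93, 53, 1820], [395, 178, 9, 12, 54], [299, 227, 15, 3, 16]]
panel [('side', np.float64(-0.11), 23), ('scene', np.float64(-0.01), -14)]
side old [0.74, 0.4, 1.33]
side new [1.63, 0.54, 1.15]
scene old [-0.11, 0.42, 0.19]
scene new [-0.16, 0.49, 0.06]
```

```bash
python3 -c "
from plant import sign_off; print(sign_off())"
```

```text
the job is handed in; nothing more can be done
None
```

The hatch is drawn shut against its stop, the hook is out of the ring, the pole is back in its rest to within about 1 mm of how it lay, nothing else on the bench was touched, and the job was handed in after about 18.5 s.

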